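Fit the drive gear on the accessory drive and hold it home

ROBOT

A 6-joint arm with a two-finger parallel gripper is mounted at the origin on a cart in front of the work surface, level with it; the furniture and walls round the work are solid. World frame = base frame: x ahead of the robot, y to its left, z up, the work surface at z = 0. Lengths are in mm, angles in rad, forces in N, time in s.
With the tool pointing down it reaches from about 275 to 825 mm from the base axis. Payload 4.9 kg.
Tool frame: the origin (TCP) lies at the very end of the fingers, on their centre line; the grasp point (between the pads) lies 19 mm behind it; z points along the fingers, y is the line along which they close (so a half turn about z gives the same grasp; the last joint's range is limited). The gripper opens to 85 mm and grips with 20 to 120 N. Pads are 22 mm wide; open, the fingers measure 114 mm over their backs; the gripper's body (76 mm by 85 mm) begins 54 mm behind the grasp point. The pads swing forward as they close: fully open they stand 13 mm farther back than shut.
Start: joints at [-1.258, 0.326, -0.193, 1.052, 0, 1.437], TCP at [237.659, -496.021, 231.281] pointing down, gripper open.
Joint ranges: [-2.65, 2.65], [-0.97, 1.79], [-1.3, 1.35], [-1.93, 2.1], [-1.47, 1.37], [-3.14, 3.14]. Speed limits (rad/s): [2.57, 2.57, 3.14, 3.14, 3.14, 3.14].

INTERFACE

Orientations are given as [roll, pitch, yaw] about the fixed x, y, z axes, in that order (R = Rz(yaw) Ry(pitch) Rx(roll)).
In Python, from bench import bot, solve_ik, imaging gives the robot as it stands. Calls block until the motion is done:
- bot.move_ptp(position, orientation): joint-space move of the TCP to a pose.
- bot.movel(position, rot=None, max_speed=150, threshold=None): straight line of the TCP; rot=None keeps the orientation; max_speed is the mean speed in mm/s. With threshold (N) it stops when the force on the tool has changed by that much, and returns True; else False.
- bot.move_j(angles): joint-space move.
- bot.grip(opening, effort=None): opening from 0.0 (shut) to 1.0 (fully open); effort is the grip in N (None keeps the last); returns when the fingers have stopped.
- bot.dwell(seconds).
- solve_ik(position, orientation): joint angles nearest the present ones, or None.
- bot.get_state(): the state.
- imaging.capture(name): name is "scene" or "top" or "wrist"; returns the picture (420x560x3 uint8, blue, green, red); there is no depth.
- imaging.camera_model(name): a dict with "K" (3x3 intrinsics, pixels), "position" and "rotation" of the camera in the world. Camera axes: x right, y up, looking along -z (the intrinsics and any distortion apply to the point x, -y, -z); pixel columns grow to the right and rows downward; lengths in mm; the calibration is good to about 2 mm. A picture is of the moment at which its call begins: read the wrist's pose just before it. camera_model takes no time and is no camera call; for the wrist camera it gives the pose at the moment of the call.
A pose or a line that the arm cannot do raises bot.IKError and nothing moves.
- bot.sign_off(): hands the job in; it is judged then, once.
The state is a dict: "t": time; "qpos": joint angles; "joint_velocities": joint speeds; "effort": joint torques, N m; "tcp_pos": TCP position; "orientation": TCP orientation; "contact_force": force on the tool from outside, world axes, zero at the start; "wrist_torque": the same for the moment, N m; "opening": opening from 0.0 (shut) to 1.0 (fully open); "gripper_force": force on a finger pad.
Only numpy, scipy, OpenCV 4.12 (cv2) and the standard library are available. Lean on these libraries where they do the work, as an engineer would, in place of code of your own. Each camera call takes 0.05 s, during which the arm holds its last target. There are 200 camera calls.

TASK

Pull the red knob of the drive's sprung lever right to its stop and let the lever spring back, so that the yellow dust leaf is swung off the drive's socket. Then take the brass gear by its orange handle out of the wooden stand, turn it until its cross-shaped splines line up with the socket, and push it fully home against the ejector spring. Finish while still holding the gear pressed home, so that I can fit the retaining clip; do not disturb the van, the pickup or the cow.

Things in the scene. Friction and masses are not known exactly. Their poses are not given: they have to be found in the camera images.
- drive: Blue gear drive unit fixed to the table, 84 mm (x) by 118 mm (y), housing top 29 mm high; its origin is on the table under the housing. In its frame the lever pivot stands at (0, -28) mm and the output shaft at (0, +30) mm. It may stand turned by up to 20 degrees.
- shaft_mouth (a point): Centre of the socket mouth in the flat top face, 56 mm above the table, of the square steel output shaft (36 x 36 mm, sides parallel to this point's x and y; z up). The socket is a cross of two slots along x and y, each 9 mm wide, 26.4 mm long, 26 mm deep.
- ejector (a joint): Copper pin of 8 mm diameter in the socket, sprung upwards; travel in m: 0 with its top 7 mm below the mouth, 0.014 when the gear is home, grows as it is pressed down. It yields at about 4 N and needs about 8 N with the gear home; released, it lifts the gear off again.
- shaft (a joint): Angle of the output shaft about the vertical, rad, counterclockwise positive; 0 means the socket's axes are parallel to the drive's. Set anywhere within +-0.7 rad. The shaft is stiff (turns only above 0.8 N m) and need not be turned.
- lever_knob (a point): Centre of the top of the red upright knob at the end of the drive's lever: a round post of 14 mm diameter, top 97.5 mm above the table, free for 31 mm below its top (there the flat steel lever arm, 11 mm wide, top 66.5 mm above the table). It stands 85 mm from the pivot.
- lever_pivot (a point): Point on the vertical axis about which lever and dust leaf swing, 66 mm above the table.
- pull_lever (a joint): Lever angle, rad: 0 at rest, the arm along the drive's -y; grows as the knob swings towards the drive's -x (clockwise from above) to the stop at 1.0. A spring brings it back: 1.2 N at the knob at rest, 3.5 N (plus 0.6 N for the leaf) at the stop. On the way a dog on it pushes the dust leaf round.
- dust_leaf (a joint): Angle of the yellow dust leaf (3 mm thick, round end of 37 mm diameter, top 60.5 mm above the table) about the same pivot, rad: 0 lies over the socket, grows clockwise from above; pushed by the lever it goes to about 0.88, clear of the socket, and stays there by friction.
- gear: Brass gear, 0.12 kg, 63 mm high, origin at the tip of its stem, z up. Cross-shaped steel stem 0 to 21 mm (two bars 7 x 24 mm along x and y, tip rounded, fits four ways), round boss dia. 36 from 21 to 29, toothed disc dia. 60 from 29 to 37, orange handle bar 37 to 63, 38 long along x, 12 wide along y. Home: boss flat on the shaft's top, origin 21 mm below the mouth.
- gear_stand: Wooden stand fixed to the table, 66 x 66 x 34 mm, origin under its centre, with a round hole of 29 mm diameter, 28 mm deep, in its top. The gear is parked in it upright at any angle, boss on the top face, stem in the hole (gear origin 13 mm above the table).
- van: Blue toy van, 50 x 22 x 20 mm, loose; leave alone.
- cow: Black and white model cow, 46 x 11 x 25 mm, loose; leave alone.
- pickup: Green toy pickup, 48 x 22 x 18 mm, loose; leave alone.
Things that resemble listed ones, but are neither listed nor needed, are in the scene too. Of the things that look like the gear, the larger one is meant.

How it is judged:
By the outcome, as a careful person would: the job done as asked, in the order asked, and still so for the second after the job is handed in, while the arm keeps its last pose, push and grip.
It also fails if it takes over 51 s, if anything falls off the work surface, if the arm or the gripper's body presses on something with over 40 N, if the wrist force passes 120 N, or if a joint passes its speed limit or range.

## Working session

There is one attempt and no reset: what is moved stays moved. The work goes in short steps, each a Python script; the robot and the scene stay as the last script left them, time stands still between calls to the robot, and variables do not carry over. Pictures are saved under pics/ and viewed, at most 10 in all, crops included, and the job is handed in when it is done.

```bash
ls; mkdir -p pics
python3 - <<'E'
from bench import bot, imaging
import cv2, numpy as np
for n in ("top","scene"):
    im=imaging.capture(n); cv2.imwrite(f"pics/{n}0.png",im)
    m=imaging.camera_model(n); print(n,{k:np.round(np.array(v),4).tolist() if not isinstance(v,str) else v for k,v in m.items()})
print(bot.get_state())
E
```

```text
pics
top {'K': [[543.6902, 0.0, 273.0116], [0.0, 543.6902, 207.0158], [0.0, 0.0, 1.0]], 'position': [437.7999, -227.2435, 1293.5185], 'rotation': [0.0895, 0.002, -1.5623]}
scene {'K': [[530.3202, 0.0, 283.1602], [0.0, 530.3202, 215.1118], [0.0, 0.0, 1.0]], 'position': [-160.5917, -1026.3144, 758.0011], 'rotation': [1.0073, -0.0176, -0.7041]}
{'t': 0.1, 'qpos': array([-1.25820289e+00,  3.26860785e-01, -1.93470574e-01,  1.05197421e+00,
       -1.63592803e-05,  1.43661056e+00]), 'joint_velocities': array([ 0.00098117, -0.00271233,  0.00304615, -0.00049834, -0.00089027,
       -0.0012263 ]), 'effort': array([ 1.80958883e-03, -4.44239938e+01,  2.63037890e+01,  7.95710657e-03,
        3.77050924e-05,  1.07554644e-05]), 'tcp_pos': array([ 237.49159079, -495.52501422,  230.5900611 ]), 'orientation': array([-3.14009479e+00, -1.85698798e-04,  4.46779070e-01]), 'contact_force': array([0.1096413 , 0.09101784, 0.58939376]), 'wrist_torque': array([-0.02129545,  0.01593103,  0.01529606]), 'gripper_force': 0.0, 'opening': 1.0011360059139702}
```

View pics/top0.png

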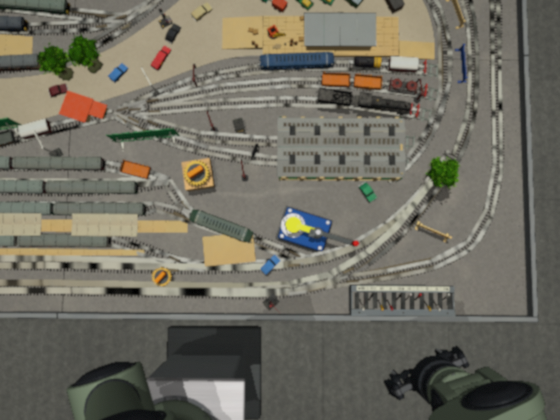

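View pics/scene0.png

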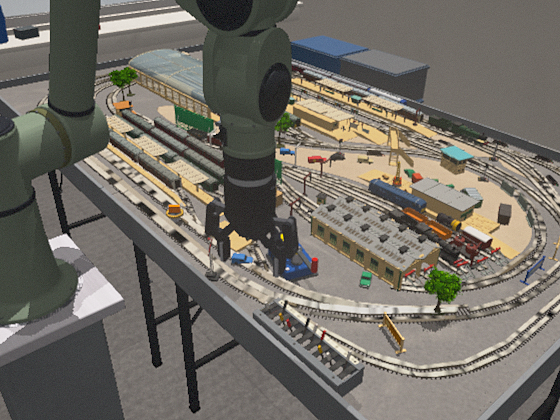

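The top view shows the drive at about (305,228), with its yellow leaf at (295,225) and red knob at (355,243). Two things could be the gear: (197,173), larger and in a square wooden stand, and (162,277), smaller and in a round holder. Other orange or red items are the wagon (136,170), the wagons at (335,80) and (367,82), and the roof (83,107). I choose the gear at (197,173) and the knob at (355,243). The van is at (270,264), the pickup at (367,192) and possibly the cow at (271,302).

```bash
cat > h.py <<'E'
import cv2, numpy as np
from scipy.spatial.transform import Rotation as Ro
from bench import bot, solve_ik, imaging
def cam(n):
    m=imaging.camera_model(n); r=np.array(m["rotation"])
    return np.array(m["K"]),np.array(m["position"]),(r if r.shape==(3,3) else Ro.from_euler('xyz',r).as_matrix())
def plane(c,uv,z):
    K,p,R=c; d=R@(np.array([1,-1,-1])*(np.linalg.inv(K)@[uv[0],uv[1],1])); return p+d*(z-p[2])/d[2]
def proj(c,P):
    K,p,R=c; q=K@((R.T@(np.array(P)-p))*[1,-1,-1]); return q[:2]/q[2]
def mask(im,lo,hi):
    return cv2.inRange(cv2.cvtColor(im,cv2.COLOR_BGR2HSV),np.array(lo),np.array(hi))
def blobs(m,amin=10):
    n,_,s,c=cv2.connectedComponentsWithStats(m)
    return [(c[i].round(1).tolist(),s[i].tolist()) for i in range(1,n) if s[i][4]>=amin]
E
python3 - <<'E'
from h import *
im=cv2.imread("pics/top0.png"); c=cam("top")
print(np.round(c[2],3).tolist())
for nm,lo,hi,z in (("orange",(8,150,120),(20,255,255),76),("yellow",(24,150,120),(35,255,255),60),("blue",(105,150,60),(125,255,255),29),("red",(0,170,120),(6,255,255),97)):
    m=mask(im,lo,hi); m[:, :140]=0; m[:150]=0; m[310:]=0; m[:,380:]=0
    for b in blobs(m,8): print(nm,b,plane(c,b[0],z).round(1))
cr=im[140:310,140:390]; cv2.imwrite("pics/crop1.png",cv2.resize(cr,None,fx=3.2,fy=3.2,interpolation=cv2.INTER_CUBIC))
E
```

```text
[[0.009, 0.996, -0.089], [-1.0, 0.008, -0.003], [-0.002, 0.089, 0.996]]
orange ([143.7, 170.8], [140, 165, 10, 13, 101]) [626.9  69.4  76. ]
orange ([194.4, 171.0], [186, 165, 17, 13, 103]) [627.4 -45.3  76. ]
orange ([160.1, 276.0], [154, 269, 14, 15, 75]) [391.   25.9  76. ]
yellow ([295.9, 225.4], [286, 218, 25, 15, 218]) [ 507.  -276.2   60. ]
blue ([314.1, 220.6], [293, 210, 37, 22, 271]) [ 520.3 -319.7   29. ]
blue ([307.3, 241.1], [284, 233, 42, 17, 320]) [ 472.5 -304.    29. ]
blue ([268.0, 265.6], [264, 262, 9, 9, 43]) [ 415.2 -213.3   29. ]
red ([355.0, 243.0], [353, 241, 5, 5, 21]) [ 467.4 -404.7   97. ]
```

View pics/crop1.png

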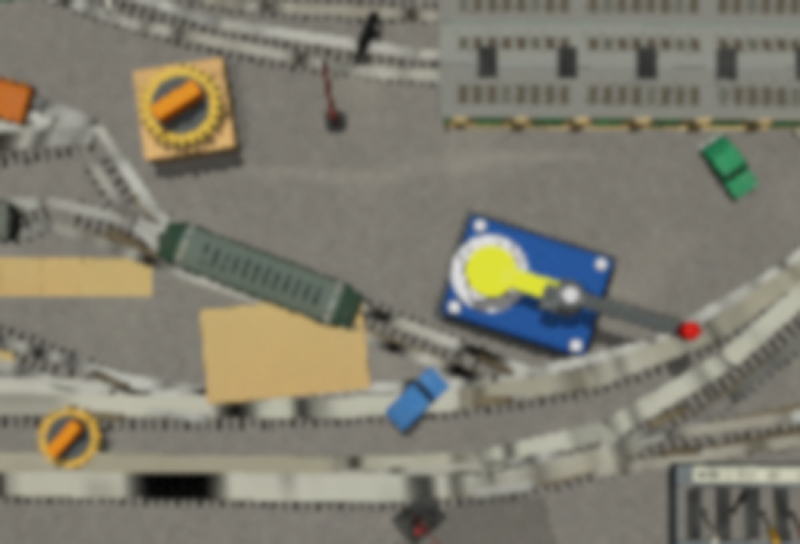

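Run:
```python
from h import *
c=cam("wrist"); s=bot.get_state(); print(s["tcp_pos"].round(1), c[1].round(1), (-c[2][:,2]).round(2), c[0].round(0).tolist())
th=-.31; piv=np.array([493,-324])
for off in (0,np.pi):
  for a in (0,1.05):
    d=th-np.pi/2-a; p=piv+85*np.array([np.cos(d),np.sin(d)])
    q=solve_ik([*p,72],[np.pi,0,d+off]); print(off,a,p.round(0),None if q is None else np.round(q,2))
bot.move_ptp([470,-345,260],[np.pi,0,th+np.pi/2])
c=cam("wrist"); im=imaging.capture("wrist"); cv2.imwrite("pics/w1.png",im)
np.savez("w1.npz",K=c[0],p=c[1],R=c[2]); s=bot.get_state(); print(s["t"],s["tcp_pos"].round(1),c[1].round(1), (-c[2][:,2]).round(2),s["qpos"].round(2))
```

```text
[ 237.5 -495.5  230.6] [ 296.5 -467.6  372.5] [-0.24 -0.11 -0.97] [[290.0, 0.0, 283.0], [0.0, 290.0, 207.0], [0.0, 0.0, 1.0]]
0 0 [ 467. -405.] [-0.83  0.59 -0.21  0.77  0.   -2.09]
0 1.05 [ 410. -342.] [-0.83  0.46 -0.45  0.67  0.   -1.04]
3.141592653589793 0 [ 467. -405.] [-0.83  0.59 -0.21  0.77  0.    1.05]
3.141592653589793 1.05 [ 410. -342.] [-0.83  0.46 -0.45  0.67  0.    2.1 ]
1.225 [ 469.  -346.   259.8] [ 488.8 -283.   401.6] [-0.08 -0.25 -0.96] [-0.76  0.37 -0.05  1.15 -0.    1.12]
```

View pics/w1.png

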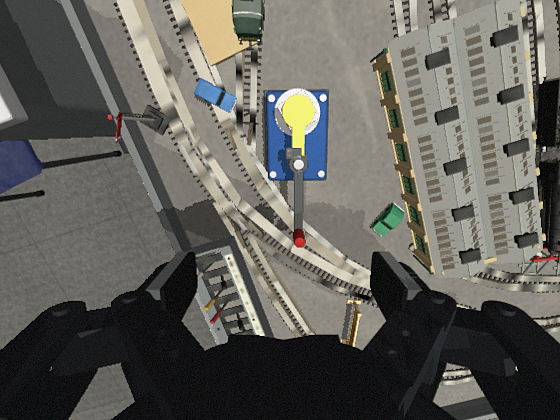

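The wrist view shows the drive upright at (297,135), the leaf end at (298,110), the pivot at (298,160) and the knob top at about (300,240). Drive yaw is therefore about -0.31, as estimated.

Run:
```python
from h import *
im=cv2.imread("pics/w1.png"); d=np.load("w1.npz"); c=(d["K"],d["p"],d["R"])
roi=np.zeros(im.shape[:2],np.uint8); roi[75:255,255:340]=255
m=mask(im,(105,120,40),(125,255,255))&roi
cn=np.vstack([k for k in cv2.findContours(m,cv2.RETR_EXTERNAL,cv2.CHAIN_APPROX_NONE)[0] if cv2.contourArea(k)>30])
P=np.array([plane(c,p[0],29)[:2] for p in cn],np.float32); r=cv2.minAreaRect(P); print("housing",r)
w=mask(im,(0,0,170),(180,70,255))&roi
for b in blobs(w,5): print("white",b,plane(c,b[0],30).round(1),plane(c,b[0],70).round(1))
y=mask(im,(24,150,120),(35,255,255))&roi
yc=max(cv2.findContours(y,0,2)[0],key=cv2.contourArea); 
dt=cv2.distanceTransform(y,cv2.DIST_L2,5); _,mv,_,ml=cv2.minMaxLoc(dt); print("leaf",ml,mv,plane(c,ml,60.5).round(1))
for v in (100,160,200):
  for b in blobs(mask(im,(0,150,v),(8,255,255))&roi,8): print("red",v,b,plane(c,b[0],97.5).round(1))
cv2.imwrite("pics/w1k.png",cv2.resize(im[75:260,225:385],None,fx=3.2,fy=3.2,interpolation=cv2.INTER_CUBIC))
```

```text
housing ((501.1834411621094, -297.8621826171875), (106.79522705078125, 75.30585479736328), 72.21650695800781)
white ([255.5, 91.8], [255, 75, 2, 35, 69]) [ 470.  -232.8   30. ] [ 472.  -238.2   70. ]
white ([301.2, 104.9], [275, 88, 45, 47, 540]) [ 517.8 -263.8   30. ] [ 514.7 -265.9   70. ]
white ([271.1, 97.6], [268, 94, 7, 8, 46]) [ 485.7 -244.7   30. ] [ 486.  -248.9   70. ]
white ([322.8, 97.2], [320, 94, 7, 8, 44]) [ 545.1 -263.4   30. ] [ 539.  -265.5   70. ]
white ([276.3, 120.9], [275, 118, 3, 7, 9]) [ 483.3 -272.2   30. ] [ 483.9 -273.4   70. ]
white ([289.8, 127.5], [289, 126, 3, 4, 6]) [ 496.7 -284.8   30. ] [ 495.8 -284.6   70. ]
white ([255.0, 146.5], [255, 141, 1, 12, 12]) [ 448.1 -293.3   30. ] [ 452.5 -292.2   70. ]
white ([274.4, 196.3], [255, 154, 39, 73, 715]) [ 451.2 -361.8   30. ] [ 455.2 -353.3   70. ]
white ([298.4, 164.1], [294, 160, 10, 10, 78]) [ 493.6 -331.1   30. ] [ 493.1 -325.9   70. ]
white ([272.7, 174.2], [270, 171, 7, 7, 35]) [ 458.3 -333.4   30. ] [ 461.6 -327.9   70. ]
white ([321.0, 173.2], [318, 170, 7, 7, 38]) [ 517.9 -351.2   30. ] [ 514.7 -343.9   70. ]
white ([266.8, 225.6], [255, 211, 28, 29, 308]) [ 428.6 -397.2   30. ] [ 435.1 -384.9   70. ]
white ([319.6, 241.8], [303, 221, 37, 34, 418]) [ 490.1 -441.7   30. ] [ 490.  -424.6   70. ]
white ([285.6, 241.6], [280, 236, 12, 13, 90]) [ 445.8 -427.1   30. ] [ 450.4 -411.6   70. ]
white ([257.3, 249.4], [255, 241, 8, 14, 55]) [ 405.  -426.1   30. ] [ 414.  -410.7   70. ]
white ([300.1, 250.9], [291, 245, 24, 10, 131]) [ 460.7 -446.4   30. ] [ 463.7 -428.8   70. ]
leaf (301, 95) 1.0 [ 518.2 -255.4   60.5]
red 100 ([299.3, 241.7], [294, 237, 11, 10, 86]) [ 468.2 -405.7   97.5]
red 160 ([299.4, 242.1], [295, 238, 10, 9, 76]) [ 468.2 -406.2   97.5]
red 200 ([300.2, 239.4], [298, 239, 5, 2, 9]) [ 470.  -403.4   97.5]
```

View pics/w1k.png

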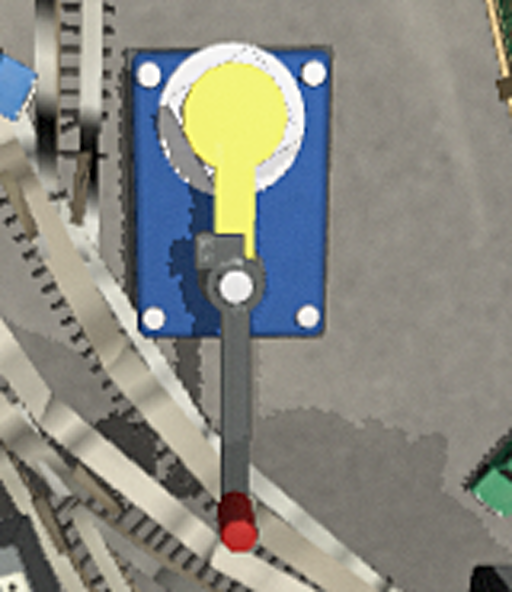

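Screws and housing put the drive at (501.5,-298) with yaw -0.301. From that the pivot should be at (493.2,-324.7), and I measured (493.1,-325.9). The knob should be at (468.0,-405.9), and I measured (468.2,-406). Both agree, so I'll pull the lever.

```bash
cat >> h.py <<'E'
TH=-.301; PIV=np.array([493.2,-325.])
def arc(a):
    d=TH-np.pi/2-a; return [*(PIV+85*np.array([np.cos(d),np.sin(d)])),72.],[np.pi,0,d+np.pi]
E
python3 - <<'E'
from h import *
def rep(k):
    s=bot.get_state(); print(k,round(s["t"],2),s["tcp_pos"].round(1),s["contact_force"].round(1),round(s["opening"],3),round(s["gripper_force"],1))
p,o=arc(0)
bot.move_ptp([p[0],p[1],135],o)
bot.grip(0.45,20)
hit=bot.movel(p,max_speed=120,threshold=8); rep(("down",hit))
if not hit:
    bot.grip(0.19); rep("grip")
    for a in np.arange(.15,.91,.15):
        p,o=arc(a); h=bot.movel(p,o,max_speed=110,threshold=12); rep((round(a,2),h))
        if h: break
    if not h:
        p,o=arc(1.08); h=bot.movel(p,o,max_speed=50,threshold=7); rep(("stop",h))
imaging_c=cam("wrist"); im=imaging.capture("wrist"); cv2.imwrite("pics/w2.png",im)
np.savez("w2.npz",K=imaging_c[0],p=imaging_c[1],R=imaging_c[2])
E
```

```text
('down', False) 3.04 [ 468.3 -406.4   72.3] [ 0.2  0.2 -0. ] 0.451 0.0
grip 3.38 [ 468.3 -406.5   72.6] [0.3 0.7 0.3] 0.188 0.0
(np.float64(0.15), False) 3.68 [ 456.6 -401.8   72.4] [ 1.7 -0.8 -0.5] 0.189 0.7
(np.float64(0.3), False) 3.98 [ 445.7 -395.5   72.3] [ 1.5  0.1 -0.5] 0.19 0.9
(np.float64(0.45), False) 4.28 [ 435.8 -387.7   72.2] [ 1.6 -1.6  0. ] 0.192 1.1
(np.float64(0.6), False) 4.58 [ 427.1 -378.3   72.2] [ 2.3 -2.4 -0.4] 0.188 1.3
(np.float64(0.75), False) 4.88 [ 419.9 -367.9   72.1] [ 1.4 -2.4 -1.2] 0.191 1.4
(np.float64(0.9), False) 5.18 [ 414.3 -356.5   72.2] [ 1.5 -2.8 -1. ] 0.186 1.6
('stop', True) 5.51 [ 411.5 -346.6   72.5] [ 0.7 -3.6 -0.8] 0.194 2.0
```

View pics/w2.png

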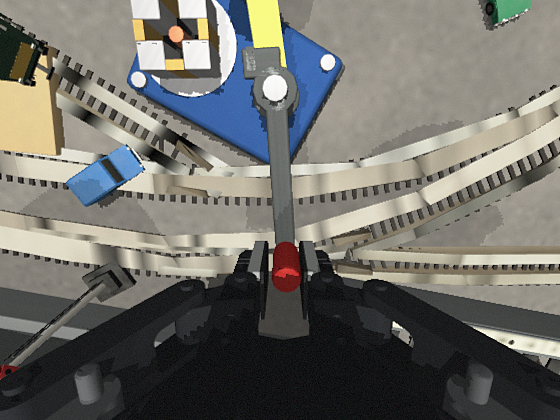

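The socket is uncovered at (176,34), the leaf has swung away, and the knob at (287,268) is between the fingers. The lever angle is about 1.0. I'll press once more to confirm it's at the stop, then ride it back.

Run:
```python
from h import *
def rep(k):
    s=bot.get_state(); v=s["tcp_pos"][:2]-PIV; a=TH-np.pi/2-np.arctan2(v[1],v[0]); print(k,round(s["t"],2),round(a%(2*np.pi),3),s["tcp_pos"].round(1),s["contact_force"].round(1),round(s["gripper_force"],1))
p,o=arc(1.1); h=bot.movel(p,o,max_speed=40,threshold=14); rep(("stop",h))
for a in (.75,.5,.25,-.01):
    p,o=arc(a); h=bot.movel(p,o,max_speed=110,threshold=14); rep((a,h))
    if h: break
bot.grip(.4); rep("open")
p[2]=140; bot.movel(p,max_speed=200)
# view over the drive, then gear
q=[455,-300,270]
bot.move_ptp(q,[np.pi,0,TH+np.pi/2]); c=cam("wrist"); im=imaging.capture("wrist"); cv2.imwrite("pics/w3.png",im)
np.savez("w3.npz",K=c[0],p=c[1],R=c[2]); rep("view")
g=np.array([627.4,-45.3])
bot.move_ptp([560,-75,250],[np.pi,0,np.pi/2-.3]); c=cam("wrist"); im=imaging.capture("wrist"); cv2.imwrite("pics/w4.png",im)
np.savez("w4.npz",K=c[0],p=c[1],R=c[2]); rep("view2")
a=cv2.imread("pics/w3.png"); s=np.hstack([a[0:300,130:530],im[0:300,130:530]]); cv2.imwrite("pics/w34.png",s)
```

```text
('stop', True) 5.78 1.01 [ 411.8 -346.6   73. ] [ 1.6 -5.5 -1.2] 2.4
(0.75, False) 6.28 0.746 [ 419.7 -367.5   72.1] [ 1.6 -3.3  3. ] 1.5
(0.5, False) 6.67 0.509 [ 431.7 -383.5   71.8] [ 1.3 -1.5  1. ] 1.2
(0.25, False) 7.08 0.262 [ 448.1 -396.5   71.7] [ 1.1 -1.3  0.6] 0.9
(-0.01, False) 7.48 0.009 [ 467.5 -405.1   71.4] [-0.3  0.   0.2] 0.4
open 7.8 6.279 [ 468.3 -406.2   72. ] [ 0.3 -0.8 -0.2] 0.0
view 9.05 1.837 [ 454.4 -300.3  267.8] [-0.2 -0.4 -0.4] 0.0
view2 10.08 3.102 [559.8 -76.5 249.7] [ 0.5 -0.1 -0.1] 0.0
```

View pics/w34.png

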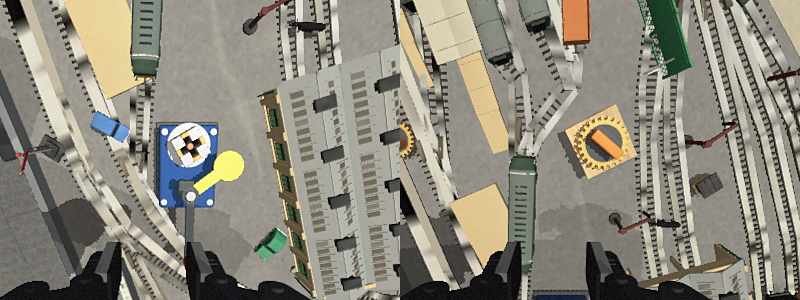

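The lever is back at rest and the leaf is swung clear, at (225,165) in the left half. The socket is open at (190,145). In the right half, the gear sits in its stand at (600,145).

Run:
```python
from h import *
def ld(n): d=np.load(n+".npz"); return (d["K"],d["p"],d["R"]),cv2.imread(f"pics/{n}.png")
c,im=ld("w4")
for z in (76,):
    m=mask(im,(8,190,120),(17,255,255)); m[:80]=0; m[200:]=0; m[:,:690-400]=0;m[:,400:]=0
    k=max(cv2.findContours(m,0,1)[0],key=cv2.contourArea); P=np.array([plane(c,p[0],z)[:2] for p in k],np.float32); r=cv2.minAreaRect(P); print("handle",r,cv2.contourArea(k))
s=mask(im,(10,60,150),(22,150,255)); s[:100]=0; s[200:]=0; s[:,:280]=0; s[:,:]*=1; s[:,390:]=0
k=max(cv2.findContours(s,0,1)[0],key=cv2.contourArea); P=np.array([plane(c,p[0],34)[:2] for p in k],np.float32); print("stand",cv2.minAreaRect(P))
t4=im[95:195,280:390]
c,im=ld("w3"); u,v=proj(c,[510.4,-269.4,56]); print("shaft px",u,v)
u,v=int(u),int(v); t3=im[v-40:v+40,u-44:u+44]
o=np.hstack([cv2.resize(t3,(440,400),interpolation=cv2.INTER_NEAREST),cv2.resize(t4,(360,400),interpolation=cv2.INTER_CUBIC)]); cv2.imwrite("pics/z34.png",o); print(u-44,v-40)
```

```text
handle ((630.6246337890625, -59.11445999145508), (0.5770996809005737, 5.482831001281738), 40.264102935791016) 0.0
stand ((628.9512939453125, -46.34814453125), (66.8695068359375, 67.05596923828125), 9.065935134887695)
shaft px 320.6975116688519 145.29303928521682
276 105
```

View pics/z34.png

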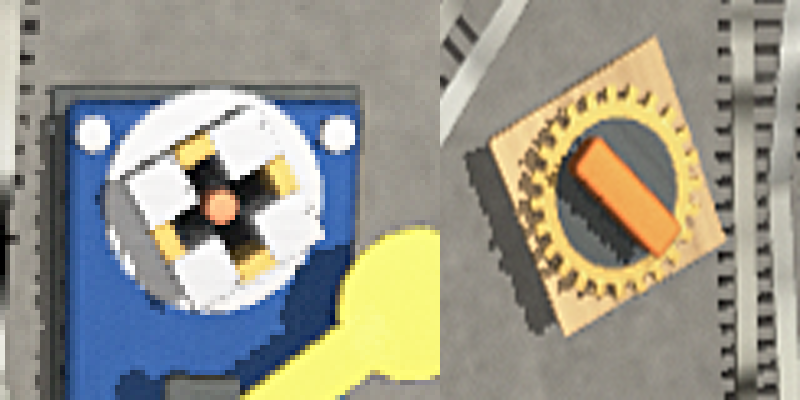

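Left: the socket cross, with the copper pin at (219,207) and yellow slot-end marks at (195,152), (287,178), (255,265) and (170,240). It is turned relative to the drive. Right: the gear with its handle from (590,155) to (665,240).

```bash
cat >> h.py <<'E'
def ld(n): d=np.load(n+".npz"); return (d["K"],d["p"],d["R"]),cv2.imread(f"pics/{n}.png")
def socket(c,im,roi):
    x,y,w,h=roi; r=np.zeros(im.shape[:2],np.uint8); r[y:y+h,x:x+w]=255
    m=mask(im,(15,110,120),(25,255,255))&r
    bs=sorted(blobs(m,8),key=lambda b:-b[1][4])[:4]
    P=np.array([plane(c,b[0],56)[:2] for b in bs]); ctr=P.mean(0)
    a=np.arctan2(*(P-ctr).T[::-1]); P=P[np.argsort(a)]
    d1,d2=P[2]-P[0],P[3]-P[1]
    f=lambda d:(np.arctan2(d[1],d[0])+np.pi/4)%(np.pi/2)-np.pi/4
    return ctr.round(1),round(f(d1),3),round(f(d2),3),np.linalg.norm(d1).round(1),np.linalg.norm(d2).round(1),[b[1][4] for b in bs]
E
python3 - <<'E'
from h import *
c,im=ld("w3"); print("sock w3",socket(c,im,(290,125,60,42)))
hsv=cv2.cvtColor(im,cv2.COLOR_BGR2HSV); print([hsv[105+y//5,276+x//5].tolist() for x,y in ((195,152),(287,178),(170,240),(219,207))])
for b in blobs(mask(im,(5,100,120),(14,255,255))[125:167,290:350],5): print("pin",plane(c,np.array(b[0])+[290,125],49).round(1),b[1][4])
c,im=ld("w4"); hsv=cv2.cvtColor(im,cv2.COLOR_BGR2HSV)
p=lambda x,y:(280+(x-440)*110/360,95+y*100/400)
u,v=p(630,197); print(hsv[int(v),int(u)].tolist())
for hh in (14,15,16):
  m=mask(im,(5,150,190),(hh,255,255)); m[:95]=0;m[195:]=0;m[:,:280]=0;m[:,390:]=0
  k=max(cv2.findContours(m,0,1)[0],key=cv2.contourArea); P=np.array([plane(c,q[0],76)[:2] for q in k],np.float32); r=cv2.minAreaRect(P); print("handle",hh,np.round(r[0],1),np.round(r[1],1),r[2],cv2.contourArea(k),cv2.minAreaRect(k)[0])
print("stand centre px", proj(c,[629,-46.3,76]))
E
```

```text
sock w3 (array([ 509.7, -270.4]), np.float64(0.221), np.float64(0.226), np.float64(30.6), np.float64(30.6), [33, 28, 27, 25])
[[25, 120, 255], [24, 134, 248], [25, 121, 255], [14, 112, 252]]
pin [ 509.7 -270.7   49. ] 27
[17, 162, 240]
handle 14 [628.6 -46.1] [11.2 37. ] 33.5191764831543 23.5 (337.15679931640625, 143.976318359375)
handle 15 [628.6 -46.1] [11.2 37. ] 33.5191764831543 339.5 (337.15679931640625, 143.976318359375)
handle 16 [628.6 -46.1] [11.3 37. ] 33.332706451416016 340.5 (337.1280822753906, 144.002685546875)
stand centre px [337.64219073 144.21076663]
```

The socket is at (509.7,-270.4), yaw 0.224 (mod 90°). The pin (509.7,-270.7) and the drive geometry (510.4,-269.4) both agree. The handle measures 37x11 mm, against 38x12 nominal. Its centre (628.6,-46.1) matches the stand centre (629,-46.3). Next I grasp the gear.

Run:
```python
from h import *
c,im=ld("w4"); m=mask(im,(5,150,190),(16,255,255)); m[:95]=0;m[195:]=0;m[:,:280]=0;m[:,390:]=0
k=max(cv2.findContours(m,0,1)[0],key=cv2.contourArea); P=np.array([plane(c,q[0],76)[:2] for q in k],np.float32)
l=cv2.fitLine(P,cv2.DIST_L2,0,.01,.01).ravel(); g=np.arctan2(l[1],l[0])%np.pi; print("handle yaw",g)
assert abs(g-2.155)<.1
def rep(k):
    s=bot.get_state(); print(k,round(s["t"],2),s["tcp_pos"].round(1),s["orientation"].round(3),s["contact_force"].round(1),round(s["opening"],3),round(s["gripper_force"],1),s["qpos"][5].round(2))
o=[np.pi,0,2.155]; x,y=628.7,-46.2
bot.grip(.45,60)
bot.move_ptp([x,y,125],o); rep("above")
h=bot.movel([x,y,53],max_speed=120,threshold=10); rep(h)
if not h:
    bot.grip(0,60); rep("grip")
    h=bot.movel([x,y,130],max_speed=100); rep("lift")
    c=cam("wrist"); im=imaging.capture("wrist"); cv2.imwrite("pics/w5.png",im); np.savez("w5.npz",K=c[0],p=c[1],R=c[2]); s=bot.get_state(); np.savez("s5.npz",p=s["tcp_pos"],o=s["orientation"])
```

```text
handle yaw 2.165053
above 11.1 [628.8 -46.6 125.5] [3.142 0.    2.153] [-0.5 -0.6 -0.5] 0.457 0.0 0.8
False 11.85 [629.4 -46.4  53.9] [3.141e+00 1.000e-03 2.155e+00] [-0.1 -0.   0.4] 0.449 0.0 0.8
grip 12.2 [629.6 -46.4  54.2] [3.140e+00 2.000e-03 2.155e+00] [ 0.7 -0.   5.5] 0.129 59.1 0.8
lift 13.12 [628.1 -46.1 129.2] [-3.141e+00 -1.000e-03  2.155e+00] [-0.4  0.4 -0.6] 0.128 58.6 0.8
```

View pics/w5.png

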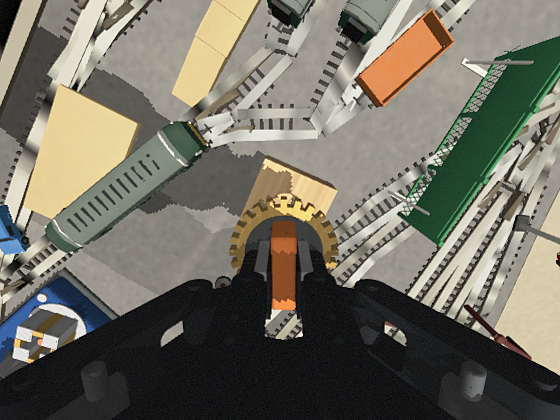

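The gear is held by its handle, from (284,222) to (284,310), with the disc at (284,240) and the stem clear of the stand. I'll measure it in the tool frame.

Run:
```python
from h import *
c,im=ld("w5"); s=np.load("s5.npz"); T=Ro.from_euler('xyz',s["o"]).as_matrix(); t=s["p"]
hsv=cv2.cvtColor(im,cv2.COLOR_BGR2HSV)
print([(r,hsv[r,284].tolist()) for r in range(214,318,4)])
m=mask(im,(3,150,90),(17,255,255)); m[:210]=0; m[325:]=0; m[:,:255]=0; m[:,315:]=0
for r in range(220,312,6):
    cs=np.where(m[r])[0]
    if len(cs): print(r,cs.min(),cs.max(), [ (T.T@(plane(c,(u+.0,r),t[2]+22.)-t)).round(1).tolist()[:2] for u in (cs.min()-.5,cs.max()+.5)])
# tool axes through camera: where tool points (x,0,-22) project
print([proj(c,t+T@np.array([x,0,-22])).round(1).tolist() for x in (-19,0,19)])
# disc outline: brass teeth
```

```text
[(214, [21, 137, 255]), (218, [75, 23, 67]), (222, [12, 186, 114]), (226, [11, 186, 104]), (230, [12, 181, 111]), (234, [11, 184, 112]), (238, [11, 186, 166]), (242, [12, 182, 185]), (246, [11, 181, 187]), (250, [11, 183, 191]), (254, [12, 186, 136]), (258, [12, 188, 138]), (262, [11, 180, 139]), (266, [11, 192, 137]), (270, [11, 177, 141]), (274, [11, 185, 139]), (278, [11, 177, 140]), (282, [12, 188, 137]), (286, [11, 189, 139]), (290, [12, 180, 140]), (294, [11, 180, 142]), (298, [12, 188, 134]), (302, [13, 172, 252]), (306, [13, 173, 246]), (310, [12, 104, 162]), (314, [21, 19, 131])]
226 273 294 [[25.0, -5.7], [25.0, 3.9]]
232 272 295 [[22.2, -6.2], [22.2, 4.4]]
238 271 296 [[19.4, -6.6], [19.4, 4.9]]
244 271 296 [[16.6, -6.7], [16.6, 4.9]]
250 271 296 [[13.7, -6.7], [13.7, 4.9]]
256 272 295 [[10.8, -6.3], [10.8, 4.5]]
262 272 295 [[7.8, -6.3], [7.8, 4.6]]
268 272 294 [[4.8, -6.3], [4.8, 4.1]]
274 272 294 [[1.8, -6.4], [1.8, 4.2]]
280 272 294 [[-1.3, -6.4], [-1.3, 4.2]]
286 273 294 [[-4.4, -6.0], [-4.4, 4.2]]
292 272 294 [[-7.5, -6.5], [-7.5, 4.3]]
298 272 294 [[-10.7, -6.5], [-10.7, 4.3]]
304 272 295 [[-13.9, -6.5], [-13.9, 4.8]]
[[285.3, 313.4], [285.4, 277.5], [285.5, 238.9]]
```

In the image the handle centre appears at tool y of -0.95, where it must be 0, so there is a small camera bias. I'll view the socket at three tool yaws, keeping the gear held, to solve for the bias and the socket together.

Run:
```python
from h import *
S=np.array([510.,-270.3]); A=[];B=[];yw=[]
for i,ps in enumerate((3.0,1.795,0.6)):
    X=np.array([np.cos(ps),np.sin(ps)]); bot.move_ptp([*(S-75*X),165],[np.pi,0,ps]); bot.dwell(.15)
    c=cam("wrist"); im=imaging.capture("wrist"); cv2.imwrite(f"pics/v{i}.png",im); np.savez(f"v{i}.npz",K=c[0],p=c[1],R=c[2])
    s=bot.get_state(); t,T=s["tcp_pos"],Ro.from_euler('xyz',s["orientation"]).as_matrix()
    u,v=proj(c,[*S,56]).astype(int); r=socket(c,im,(u-28,v-24,56,48)); print(round(s["t"],2),(u,v),r)
    p=s["orientation"][2]; X=[np.cos(p),np.sin(p)];Y=[np.sin(p),-np.cos(p)]
    for k in (0,1): A.append([k==0,k==1,X[k],Y[k]]); B.append(r[0][k])
A=np.array(A,float); sol,res,_,_=np.linalg.lstsq(A,np.array(B),rcond=None); print(sol.round(2),(A@sol-B).round(2))
```

```text
14.48 (np.int64(282), np.int64(118)) (array([ 510. , -270.5]), np.float64(0.222), np.float64(0.235), np.float64(30.8), np.float64(30.9), [63, 56, 56, 54])
15.68 (np.int64(283), np.int64(117)) (array([ 510.1, -270.5]), np.float64(0.228), np.float64(0.212), np.float64(31.2), np.float64(30.5), [73, 62, 50, 31])
16.94 (np.int64(282), np.int64(116)) (array([ 509.9, -270.5]), np.float64(0.225), np.float64(0.219), np.float64(30.6), np.float64(30.5), [68, 65, 65, 62])
[ 5.0998e+02 -2.7047e+02 -5.0000e-02  2.0000e-02] [ 0.04  0.04 -0.09 -0.02  0.05 -0.02]
```

All three views agree to 0.1 mm, so the socket is at (510.0,-270.5) with yaw 0.2235 and no bias at that range. I'll check the handle offset in these views, then insert with a force stop.

Run:
```python
from h import *
S=np.array([510.,-270.3])
for i,ps in enumerate((3.0,1.795,.6)):
    c,im=ld(f"v{i}"); t=np.array([*(S-75*np.array([np.cos(ps),np.sin(ps)])),165]); T=Ro.from_euler('xyz',[np.pi,0,ps]).as_matrix()
    hsv=cv2.cvtColor(im,cv2.COLOR_BGR2HSV)
    m=mask(im,(3,150,60),(17,255,255)); m[:210]=0; m[325:]=0; m[:,:255]=0; m[:,315:]=0
    e=[]
    for r in range(244,300,4):
        cs=np.where(m[r])[0]; e.append([ (T.T@(plane(c,(u,r),t[2]+22.)-t))[1] for u in (cs.min()-.5,cs.max()+.5)])
    e=np.array(e); v=hsv[226:250,280:290,2].astype(float).mean(1); k=226+np.argmax(np.abs(np.diff(v)))+.5
    print(i,"y",e.mean(0).round(2),e.mean().round(2),"row",k,"x front",(T.T@(plane(c,(284,k),t[2]+22)-t))[0].round(2),"cam in tool",(T.T@(c[1]-t)).round(1), Ro.from_matrix(T.T@c[2]).as_rotvec().round(3))
```

```text
0 y [-5.    6.07] 0.54 row 236.5 x front 21.11 cam in tool [  67.     0.4 -141.6] [2.081 2.078 0.278]
1 y [-6.01  4.95] -0.53 row 236.5 x front 20.24 cam in tool [  66.3   -0.7 -141.9] [2.08  2.078 0.278]
2 y [-5.3   5.85] 0.28 row 237.5 x front 19.02 cam in tool [  65.4    0.2 -141.9] [2.08  2.079 0.276]
```

The y offset averages about 0, so the scatter was the arm still settling. The gear sits about +0.9 mm along tool x in the grip. I'll align using the settled pose, then insert.

```bash
cat > ins.py <<'E'
from h import *
PS=.2235+np.pi/2; X=np.array([np.cos(PS),np.sin(PS)]); G=np.array([510.,-270.5])-.9*X; O=[np.pi,0,PS]
def rep(k):
    s=bot.get_state(); print(k,round(s["t"],2),s["tcp_pos"].round(2),s["orientation"].round(3),s["contact_force"].round(1),round(s["wrist_torque"][2],2),round(s["opening"],3)); return s
E
python3 - <<'E'
from ins import *
bot.grip(0,100)
bot.move_ptp([*G,125],O); bot.dwell(.3); s=rep("above")
d=G-s["tcp_pos"][:2]; cmd=G+d
bot.movel([*cmd,103],O,max_speed=60); bot.dwell(.4); s=rep("mouth")
d=G-s["tcp_pos"][:2]; cmd=cmd+d; print("corr",d.round(2))
h=bot.movel([*cmd,84],O,max_speed=20,threshold=7); rep(h)
np.save("cmd.npy",cmd)
E
```

```text
above 18.46 [ 510.14 -271.67  125.23] [3.141 0.    1.794] [ 0.8  0.4 -0.9] -0.01 0.12
mouth 19.38 [ 510.41 -271.16  103.24] [3.141 0.    1.794] [-0.3  0.5 -0.9] -0.01 0.113
corr [-0.21 -0.21]
False 20.48 [ 510.08 -271.27   84.24] [3.141 0.    1.794] [-1.2  0.7  3.2] 0.0 0.118
```

The stem is in the socket: the tip is about 13 mm below the mouth and the force is about 4 N, which is the ejector. Pushing home now.

Run:
```python
from ins import *
cmd=np.load("cmd.npy")
h=bot.movel([*cmd,71],O,max_speed=15,threshold=16); rep(h)
bot.dwell(.3); s=rep("hold")
if h:
    z=s["tcp_pos"][2]; h=bot.movel([*cmd,z-3],O,max_speed=10,threshold=22); rep(h); bot.dwell(.3); rep("hold2")
c=cam("wrist"); im=imaging.capture("wrist"); a=im[100:340,140:440]; b=imaging.capture("scene"); cv2.imwrite("pics/f.png",np.hstack([cv2.resize(a,(400,320)),cv2.resize(b[180:324,200:380],(400,320))]))
```

```text
True 21.07 [ 510.17 -271.37   76.53] [3.141 0.    1.794] [-1.9  1.1  6.1] 0.01 0.115
hold 21.38 [ 510.18 -271.4    76.54] [3.141 0.    1.794] [-0.9  0.6  5.4] -0.03 0.118
True 21.63 [ 510.18 -271.42   76.5 ] [3.141e+00 1.000e-03 1.794e+00] [-1.1  0.2  6.7] 0.02 0.117
hold2 21.93 [ 510.18 -271.41   76.52] [3.141e+00 1.000e-03 1.794e+00] [-1.6  0.1  7.4] 0.0 0.114
```

View pics/f.png

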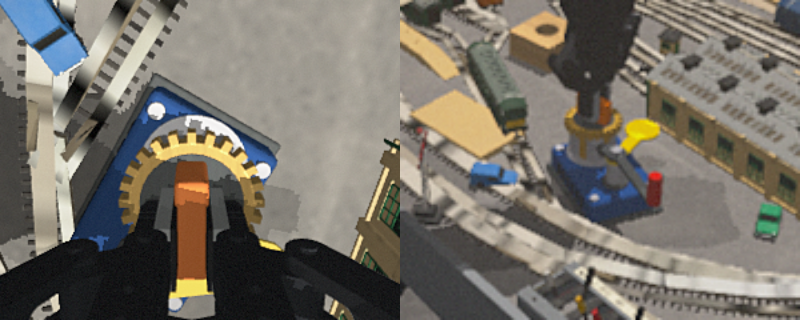

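The left crop shows the disc seated on the shaft with the handle gripped. The right crop shows the leaf clear, the lever at rest, and the van and pickup undisturbed. The arm meets a hard stop at z=76.5 both times, but the holding force is barely the spring's, so I'll add a firm preload in small steps.

Run:
```python
from ins import *
cmd=np.load("cmd.npy")
z=76.5
for k in range(10):
    z-=.4; bot.movel([*cmd,z],O,max_speed=10); bot.dwell(.2); s=rep(round(z,1))
    if s["contact_force"][2]>17: break
bot.dwell(1.); rep("held")
```

```text
76.1 22.48 [ 510.18 -271.47   76.41] [3.141 0.    1.794] [-1.5  0.9  7.5] -0.02 0.115
75.7 22.93 [ 510.23 -271.48   76.33] [3.141e+00 1.000e-03 1.794e+00] [-1.   2.2  8.8] 0.01 0.117
75.3 23.38 [ 510.23 -271.47   76.28] [3.141e+00 1.000e-03 1.794e+00] [-2.5  2.  11.5] -0.02 0.12
74.9 23.83 [ 510.25 -271.48   76.27] [3.141e+00 1.000e-03 1.794e+00] [-4.4  3.  14.3] -0.0 0.114
74.5 24.28 [ 510.27 -271.48   76.26] [3.141e+00 1.000e-03 1.794e+00] [-4.1  3.4 17. ] -0.02 0.114
held 25.28 [ 510.26 -271.49   76.23] [3.141e+00 1.000e-03 1.794e+00] [-5.3  3.1 17.4] -0.01 0.113
```

```bash
python3 -c "
from bench import bot
print(bot.sign_off())"
```

```text
the job is handed in; nothing more can be done
None
```

I handed the job in at about 25 s: the lever was pulled to its stop and is back at rest, the dust leaf is clear of the socket, and the arm is still holding the gear against a hard stop at the home height with about 17 N. The van and pickup were not touched, but I never clearly picked out the cow in the pictures.

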